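# Pull a child's last off its jack and hold it level for cementing

### The arm

A 6-joint arm with a two-finger parallel gripper is mounted at the origin on the work surface. World frame = base frame: x ahead of the robot, y to its left, z up, the work surface at z = 0. Lengths are in mm, angles in rad, forces in N, time in s.
With the tool pointing down it reaches from about 425 to 950 mm from the base axis. Payload 14.7 kg.
Tool frame: the origin (TCP) lies midway between the tips of the shut fingers; the grasp point (between the pads) lies 19 mm behind it; z points along the fingers, y is the direction in which the jaws open and shut (so a half turn about z gives the same grasp; the last joint's range is limited). The gripper opens to 85 mm and grips with 20 to 120 N. Pads are 22 mm wide; open, the fingers measure 114 mm over their backs; the gripper's body (76 mm by 85 mm) begins 54 mm behind the grasp point. The pads swing forward as they close: fully open they stand 13 mm farther back than shut.
Start: joints at [-1.165, 0.48, 1.596, -0, 1.065, -0.047], TCP at [284.38, -584.483, 209.497] pointing down, gripper open.
Joint ranges: [-2.75, 2.75], [-0.82, 2.05], [0.23, 2.67], [-1.56, 4.7], [0.09, 2.69], [-2.92, 2.92]. Speed limits (rad/s): [1.89, 1.89, 2.39, 3.01, 3.01, 3.01].

### API

Orientations are given as [roll, pitch, yaw] about the fixed x, y, z axes, in that order (R = Rz(yaw) Ry(pitch) Rx(roll)).
In Python, from cell import manip gives the robot as it stands. The module is installed in compiled form; this text tells all that it offers.
- The arm moves only by the tool move_arm, never from a script. Its arguments are lists of equal length, an entry for each row: "dp": the shift along the tool's x, y, z in units of 40 mm (1.0 is 40 mm), a list of three; "turn": the turn about the tool's z in rad. In form: {"dp": [[dx, dy, dz], ...], "turn": [turn, ...]}. A call has 1 to 8 rows; each row shifts and turns the commanded pose from where the row before left it, along the tool's axes as they then stand; what a row does not reach is not made up. A row lasts 1/12 s, in which the tool goes at most 41.7 mm and 7.16 degrees, less where a joint would pass 70% of its speed; a pose out of reach is approached as far as the arm can. A call is refused whole if a number of a shift passes 1 or a number of a turn 0.125, either way. A call with a gripper value outside its range is refused whole. "gripper" is the finger opening in mm, from 0 to 85.4, set as the call begins (left out, the last holds). The fingers move at their own pace and stop on an object; the grip force is fixed at half the most. Time passes only in rows, so rows that do not move let the fingers close. It gives the time, the measured TCP pose, the force and the opening at its end, in the units of the state.
- manip.get_state(): the state, without advancing time (a new reading comes with each control period).
- manip.snapshot(name): name is "scene" or "top" or "wrist"; returns (picture, depth): 384x512x3 uint8, blue, green, red; 384x512 float32, mm along the optical axis (not along the pixel's ray), 0 where there is no reading.
- manip.camera_params(name): a dict with "vfov" (degrees; the focal length in pixels is half the picture's height over the tangent of half this angle, whatever the lens; pixels are square), "cx", "cy" (the principal point, pixels), "rvec" (rotation vector, rad) and "tvec" (3), from world to camera coordinates, as OpenCV has them. Camera axes: x right, y down, z forward; pixel columns grow to the right and rows downward; lengths in mm; the calibration is good to about 2 mm. A picture is of the moment at which its call begins: read the wrist's pose just before it. camera_params takes no time and is no camera call; for the wrist camera it gives the pose at the moment of the call.
- manip.job_done(): hands the job in, once; it reports no verdict.
Trained networks look in the newest picture that a camera, given by its name, has taken for a name from the list of things; names that differ only in an ending like _2 or _b are one class to them, and where a whole thing is asked for, a point or a joint stands for the part that bears it (a point fixed in the world has none). Each returns a list of dicts, best first, with "confidence" (0 to 1); they miss things now and then, are a little off and sometimes report something else, mostly with a low value. They report only what shows in the picture. A call takes as long as a camera call. They do not tell look-alikes from the thing itself.
- manip.boxes_of(camera, thing): "location" ([column, row] in pixels, amid what is visible of it).
- manip.place_of(camera, thing): "location" ([column, row] in pixels: a listed point, or the origin of a listed thing).
The state is a dict: "t": time; "joint_positions": joint angles; "joint_velocities": joint speeds; "tau": joint torques, N m; "ee_pos": TCP position; "tcp_rot": TCP orientation; "contact_force": force on the tool from outside, world axes, zero at the start; "wrist_torque": the same for the moment, N m; "grip_width": opening from 0.0 (shut) to 1.0 (fully open).
Only numpy, scipy, OpenCV 4.12 (cv2) and the standard library are available. Lean on these libraries where they do the work, as an engineer would, in place of code of your own. Each camera call takes 0.05 s, during which the arm holds its last target.

### The job

Pull the short child's shoe last (not the long adult's one) up off its bench jack, against the snap of the spring catch in the pin, and carry it sole up and level to the drip tray. Finish while still holding it there in the air, over the middle of the tray with about ten centimetres of air beneath it, steady and level with its sole up, ready to be brushed with cement: do not put it down or let go, and leave everything else where it stands.

Things in the scene. Friction and masses are not known exactly. Their poses are not given: they have to be found in the camera images.
- child_last: the child's shoe last to be lifted: ivory plastic foot, 175 mm long, 58 mm wide at the ball, 70 mm high, about 0.3 kg, standing sole up on jack_a with a bored thimble (15.8 mm, 47 mm deep) in its cone. Origin: centre of the thimble's mouth in the cone's flat face, the lowest point of the last; x to the toe (117 mm ahead; heel 58 mm behind), z up to the flat sole at z = 70 mm
- child_last_waist (a point): point inside the child's last, 10 mm toeward of its origin and 55 mm above it (15 mm under the sole), on its lengthwise middle, between the pin's axis and the balance point (19 mm toeward of the origin). Here the waist is 41 mm wide across y, its sides upright and parallel from x = -5 to 30 mm and z = 40 to 65 mm of the last: the place to grip; far from the pin the pull would twist it
- jack_a: dark iron bench jack bolted down, carrying the child's last. Origin: centre of its foot's underside. Foot 104 mm across; collar 64 mm across, its top 75 mm above the bench, is the last's seat; a 14 mm pin stands 44 mm above it in the thimble. Two spring balls in the pin grip the thimble's lip: a straight upward pull of 10 to 15 N frees it; the catch lets go within 16 mm, then it slides freely
- jack_a_pin_tip (a point): tip of jack_a's pin, 119 mm above the bench; the last is off once its origin is above this
- adult_last: the adult's last, same plastic and shape but 262 mm long, 80 mm wide, 88 mm high, 0.75 kg, sole up on jack_b; not to be disturbed. Origin at the mouth of its thimble, x to the toe (176 mm ahead), its sole 163 mm above the bench
- adult_last_toe (a point): the toe end of the adult's last
- jack_b: a second bench jack, same as jack_a, which carries the adult's last. Origin at the centre of its foot's underside
- drip_tray: shallow square sheet-metal tray lying fixed on the bench, 230 x 230 mm, floor 3 mm thick, rim 14 mm high (17 mm over the rolled edge). Origin at the centre of its underside, z up
- drip_tray_middle (a point): centre of the tray's inner floor, 3 mm above the bench
- glue_brush: flat cement brush, 170 mm long, 42 mm wide, 20 mm thick, lying in the tray along one side, 80 mm from its middle; leave it. Origin at the middle of its underside
- polish_tin: round polish tin, 76 mm across, 28 mm high, on the bench beside jack_a; leave it. Origin at the centre of its underside
- thread_spool: wooden thread spool, 42 mm across, 54 mm high, upright beside jack_b; leave it. Origin at the centre of its underside
- cement_can: metal can, 80 mm across, 105 mm high, at the back left of the bench; leave it. Origin at the centre of its underside
- tip_box: low open wooden box with heel tips, 100 x 160 x 35 mm, at the back right of the bench; leave it. Origin at the centre of its underside
Things that resemble listed ones, but are neither listed nor needed, are in the scene too. What is shaped like the child_last but yellow is not meant. What is shaped like the jack_b but blue or turquoise is not meant.

How it is judged (in metres and radians):
On the way:
1. the child's last is off its pin, held by the fingers (z of child_last in the frame of jack_a_pin_tip above 0.003 m and contact force between child_last and the fingers above 2 N), for 0.2 s.
At the end, for the whole second after the job is handed in: The child's last is in the fingers and on nothing else, its waist within 5 cm of the tray's middle in plan, its lowest face 6 to 15 cm above the tray's floor, sole up and level to 0.12 rad, still (under 2 cm/s, 0.15 rad/s); adult's last within 2 cm, other things within 3 cm of where they stood (contact force between child_last and the fingers above 2 N and contact force between child_last and jack_a below 0.05 N and contact force between child_last and jack_b below 0.05 N and contact force between child_last and adult_last below 0.05 N and contact force between child_last and drip_tray below 0.05 N and horizontal distance between child_last_waist and drip_tray_middle below 0.05 m and z of child_last in the frame of drip_tray_middle between 0.06 and 0.15 m and angle between child_last's own z axis and vertical below 0.12 rad and linear speed of child_last below 0.02 m/s and angular speed of child_last below 0.15 rad/s and distance of each of adult_last_toe, adult_last from where it was at the start of the episode below 0.02 m and distance of each of glue_brush, polish_tin, thread_spool, cement_can, tip_box from where it was at the start of the episode below 0.03 m); the arm keeps its last pose, push and grip.
It fails at once if the child's last tips more than about 20 degrees from sole up (angle between child_last's own z axis and vertical above 0.35 rad).
It fails at once if the child's last is dropped or set down (its cone face comes within 4 cm of the bench) (height (world z) of child_last below 0.04 m).
It fails at once if the adult's last is shifted, swung or lifted (origin or toe by more than 2 cm) (distance of any of adult_last_toe, adult_last from where it was at the start of the episode above 0.02 m).
It fails at once if the brush, tin, spool, can or box is moved by more than 3 cm (distance of any of glue_brush, polish_tin, thread_spool, cement_can, tip_box from where it was at the start of the episode above 0.03 m).
It also fails if it takes over 51 s, if anything falls off the work surface, if the arm or the gripper's body presses on something with over 40 N, if the wrist force passes 120 N, or if a joint passes its speed limit or range.

## Working session

There is one attempt and no reset: what is moved stays moved. The work goes in short steps, Python scripts to look and compute and a tool call to move; the robot and the scene stay as the last step left them, time stands still between calls to the robot, and variables do not carry over. Pictures are saved under pics/ and viewed, and the job is handed in when it is done.

Besides the shell and the picture viewer there is one more tool, called after "Request:" in YAML: its name, and indented under it one key for each argument. move_arm: Moves the arm, as the interface text tells. Its arguments: {"type":"object","properties":{"dp":{"type":"array"},"turn":{"type":"array"},"gripper":{"type":"number"}},"required":["dp","turn"]}

```bash
mkdir -p pics; cat > h.py <<'E'
import numpy as np, cv2
from cell import manip
def cam(n):
    p=manip.camera_params(n); R,_=cv2.Rodrigues(np.array(p['rvec'],float)); f=192/np.tan(np.radians(p['vfov'])/2)
    return R,np.array(p['tvec'],float).ravel(),f,p['cx'],p['cy']
def at_z(c,u,v,z):
    R,t,f,cx,cy=c; d=R.T@np.array([(u-cx)/f,(v-cy)/f,1]); o=-R.T@t
    return o+d*(z-o[2])/d[2]
def cloud(c,D):
    R,t,f,cx,cy=c; v,u=np.mgrid[0:384,0:512]; P=np.stack([(u-cx)/f*D,(v-cy)/f*D,D],-1)
    return (P-t)@R
def proj(c,P):
    R,t,f,cx,cy=c; q=R@np.array(P,float)+t; return f*q[0]/q[2]+cx,f*q[1]/q[2]+cy
E
python3 - <<'E'
from h import *
for n in ['scene','top']:
    im,D=manip.snapshot(n); cv2.imwrite(f'pics/{n}0.png',im); np.save(f'{n}0.npy',D)
    print(n,manip.camera_params(n))
    for th in ['child_last','adult_last','jack_a','drip_tray','drip_tray_middle','child_last_waist','polish_tin']:
        print(th,[(np.round(r['location']),round(r['confidence'],2)) for r in manip.place_of(n,th)[:4]])
print(manip.get_state())
E
```

```text
scene {'vfov': 54.140850313570795, 'cx': 254.711898683772, 'cy': 190.99004719983995, 'rvec': array([ 1.41932828,  2.0114917 , -0.97701583]), 'tvec': array([ 156.35715481, -218.93713642, 1617.86059121])}
child_last [(array([356., 198.]), 0.9), (array([357., 315.]), 0.78)]
adult_last [(array([254., 201.]), 0.57)]
jack_a [(array([291., 242.]), 0.84), (array([249., 176.]), 0.84), (array([348., 241.]), 0.7), (array([254., 221.]), 0.65)]
drip_tray [(array([168., 199.]), 0.67)]
drip_tray_middle [(array([162., 200.]), 0.57)]
child_last_waist [(array([354., 186.]), 0.89), (array([354., 212.]), 0.84), (array([355., 300.]), 0.83), (array([163., 200.]), 0.74)]
polish_tin [(array([330., 221.]), 0.9)]
top {'vfov': 52.870066157440725, 'cx': 260.78092946588936, 'cy': 188.7241032725403, 'rvec': array([ 2.18087739, -2.1719265 ,  0.10009033]), 'tvec': array([   5.04478082,  544.01964231, 1095.18145695])}
child_last [(array([144., 195.]), 0.92), (array([155., 271.]), 0.92), (array([264., 130.]), 0.58), (array([138., 112.]), 0.56)]
adult_last [(array([261., 198.]), 0.84), (array([149., 198.]), 0.73), (ar
[... 421 characters left out ...]
 221.]), 0.79)]
{'t': 0.8, 'joint_positions': array([-1.16461012e+00,  4.80205171e-01,  1.59627894e+00,  1.58457326e-05,
        1.06508668e+00, -4.66526090e-02]), 'joint_velocities': array([-0.00123046, -0.00050026,  0.00072379, -0.00072414,  0.00116387,
        0.00036251]), 'tau': array([-5.75912010e-03, -9.50413227e+01, -4.30626011e+01, -8.52238804e-05,
        1.67903523e-03,  1.72001762e-05]), 'ee_pos': array([ 284.38586838, -584.50030864,  209.50106197]), 'tcp_rot': array([ 3.14157017e+00, -1.28278847e-05,  4.52831144e-01]), 'contact_force': array([-0.42252397,  0.29682341, -0.17782623]), 'wrist_torque': array([-0.00378608, -0.05297436,  0.02902623]), 'grip_width': 1.0001233761265278}
```

View pics/scene0.png

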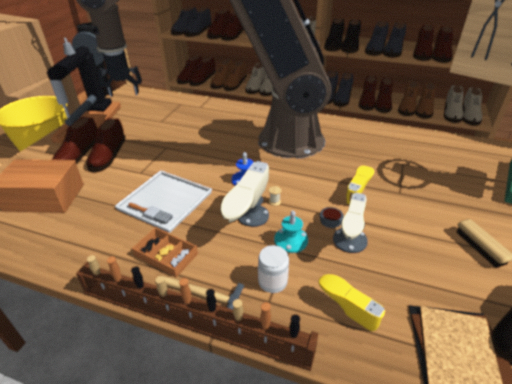

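View pics/top0.png

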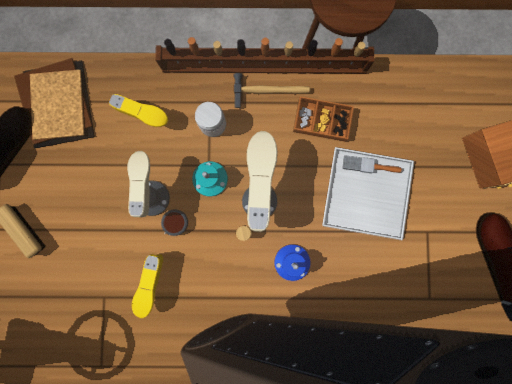

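The ivory last at top (138,185) / scene (354,215), on the iron jack, is the target. The look-alikes are:
- Yellow lasts at top (138,110) and (147,285), or scene (361,180) and (352,303).
- The long ivory adult last at top (261,180).
- The blue and turquoise empty jacks at top (292,262) and (211,179).

Next I'll measure it and check it in a crop.

```bash
python3 - <<'E'
from h import *
im=cv2.imread('pics/top0.png'); D=np.load('top0.npy'); c=cam('top'); W=cloud(c,D)
cv2.imwrite('pics/crop0.png',cv2.resize(im[135:240,100:300],None,fx=4,fy=4,interpolation=cv2.INTER_CUBIC))
def blob(u0,u1,v0,v1,z0,z1):
    m=np.zeros(D.shape,bool); m[v0:v1,u0:u1]=True
    m&=(D>0)&(W[...,2]>z0)&(W[...,2]<z1); return W[m],m
for nm,a in dict(child=(120,165,140,225,138,152),adult=(235,285,125,235,155,172)).items():
    P,m=blob(*a); xy=P[:,:2].astype(np.float32); (ce,wh,an)=cv2.minAreaRect(xy)
    print(nm,len(P),'z',np.median(P[:,2]),P[:,2].std(),'rect',ce,wh,an,cv2.boxPoints((ce,wh,an)).round().tolist())
    mu=xy.mean(0); d=np.linalg.svd(xy-mu,full_matrices=False)[2][0]
    s=(xy-mu)@d; n=np.array([-d[1],d[0]]); w=(xy-mu)@n
    print(mu,d,s.min(),s.max())
    for k in np.arange(s.min(),s.max(),12):
        q=w[(s>=k)&(s<k+12)]; print(round(k-s.min()),len(q),q.min().round(),q.max().round(), ((q.min()+q.max())/2).round(1))
# tray
P,m=blob(315,425,140,245,8,25); print('tray',cv2.minAreaRect(P[:,:2].astype(np.float32)))
print('tray mid net',at_z(c,366,189,3)); print('bench z',np.median(W[300:330,200:260,2]), np.median(W[215:235,330:380,2]))
for nm,(u,v) in dict(seat=(150,198),tin=(173,221),yell=(138,110),waist=(139,190)).items(): print(nm,at_z(c,u,v,{'waist':130,'tin':28}.get(nm,0)))
P,m=blob(160,190,205,240,20,40); print('tin',P.mean(0))
E
```

```text
child 1079 z 144.0979563412415 2.274964350333643 rect (545.16748046875, 328.9199523925781) (57.327335357666016, 167.43556213378906) 89.3299560546875 [[461.0, 301.0], [629.0, 299.0], [629.0, 357.0], [462.0, 359.0]]
[547.08765 327.93472] [-0.999963    0.00860147] -81.77736 85.62342
0 42 -23.0 21.0 -0.8
12 78 -27.0 25.0 -0.8
24 105 -29.0 28.0 -0.5
36 95 -29.0 28.0 -0.8
48 97 -28.0 26.0 -1.0
60 88 -24.0 23.0 -0.6
72 68 -21.0 20.0 -0.6
84 79 -21.0 20.0 -0.5
96 67 -20.0 19.0 -0.7
108 76 -20.0 19.0 -0.9
120 80 -20.0 20.0 -0.0
132 68 -22.0 20.0 -0.9
144 79 -21.0 19.0 -1.1
156 57 -18.0 17.0 -0.6
adult 2110 z 161.6984091421166 2.8127460639280852 rect (546.7158203125, 7.200405120849609) (239.1204376220703, 77.3280029296875) 0.08696065098047256 [[427.0, 46.0], [427.0, -32.0], [666.0, -31.0], [666.0, 46.0]]
[548.15393   10.304893] [-0.99851114  0.05454872] -118.67825 121.741165
0 38 -32.0 31.0 -0.5
12 89 -36.0 34.0 -1.1
24 117 -38.0 37.0 -0.4
36 140 -38.0 38.0 0.1
48 138 -39.0 38.0 -0.5
60 132 -36.0 36.0 0.2
72 126 -35.0 34.0 -0.6
84 112 -32.0 32.0 0.1
96 105 -29.0 28.0 -0.2
108 104 -28.0 26.0 -0.9
120 101 -27.0 27.0 -0.1
132 103 -26.0 28.0 0.6
144 100 -28.0 28.0 0.1
156 103 -28.0 26.0 -0.6
168 104 -27.0 27.0 0.1
180 107 -28.0 28.0 -0.4
192 111 -28.0 29.0 0.3
204 104 -27.0 27.0 -0.2
216 99 -27.0 27.0 0.2
228 75 -23.0 23.0 -0.3
240 2 -10.0 -7.0 -8.6
tray ((543.8182373046875, -325.8476257324219), (273.9729309082031, 260.440185546875), 80.0573959350586)
tray mid net [ 546.4187993  -303.84805094    3.        ]
bench z 1.292624437667798 2.8126673836355547
seat [517.30197354 334.41972097   0.        ]
tin [449.70823323 258.57342309  28.        ]
yell [783.02602872 378.49400809   0.        ]
waist [529.77980338 326.78950808 130.        ]
tin [446.7354348  256.61114466  27.61632432]
```

View pics/crop0.png

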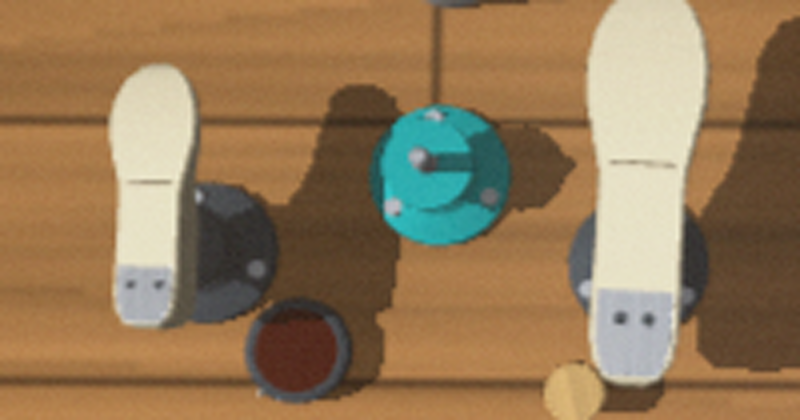

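The crop shows the ivory child last with its toe towards +x (up in the picture) and its heel plate at crop (145,295). It sits on the dark jack, and its sole measured z≈144, as expected. The waist is at about (525, 329), with yaw about 0. I'll raise the arm, turn to yaw 0 and travel high.

Request:
move_arm:
  dp:
    - [0,0,-0.5]
    - [0,0,-0.5]
    - [0,0,-0.5]
    - [0,0,-0.5]
    - [0,0,0]
  turn: [0.113,0.113,0.113,0.114,0]
  gripper: 85

```text
t: 1.22
ee_pos: [285.1, -586.1, 293.7]
tcp_rot: [3.136, -0.002, -0.008]
contact_force: [0.0, -0.6, 0.4]
grip_width: 0.993
```

Request:
move_arm:
  dp:
    - [0.5,-0.5,0]
    - [0.8,-0.8,0]
    - [0.8,-0.8,0]
    - [0.8,-0.8,0]
    - [0.8,-0.8,0]
    - [0.8,-0.8,0]
    - [0.8,-0.8,0]
    - [0.7,-0.8,0]
  turn: [0,0,0,0,0,0,0,0]

```text
t: 1.88
ee_pos: [509.9, -354.8, 289.2]
tcp_rot: [3.141, -0.0, 0.001]
contact_force: [1.8, -1.1, 0.9]
grip_width: 0.998
```

Request:
move_arm:
  dp:
    - [0,-0.8,0]
    - [0,-0.8,0]
    - [0,-0.8,0]
    - [0,-0.8,0]
    - [0,-0.8,0]
    - [0,-0.8,0]
    - [0,-0.8,0]
    - [0,-0.8,0]
  turn: [0,0,0,0,0,0,0,0]

```text
t: 2.55
ee_pos: [508.3, -98.9, 289.3]
tcp_rot: [-3.142, 0.0, 0.001]
contact_force: [1.4, -0.3, 0.0]
grip_width: 0.996
```

Request:
move_arm:
  dp:
    - [0,-0.8,0]
    - [0,-0.8,0]
    - [0,-0.8,0]
    - [0,-0.8,0]
    - [0,-0.8,0]
    - [0,-0.8,0]
    - [0,-0.8,0]
    - [0,-0.5,0]
  turn: [0,0,0,0,0,0,0,0]

```text
t: 3.22
ee_pos: [508.3, 146.3, 289.3]
tcp_rot: [-3.141, 0.0, 0.002]
contact_force: [0.1, -0.0, -0.0]
grip_width: 0.996
```

Request:
move_arm:
  dp:
    - [0.1,-0.8,0]
    - [0.1,-0.8,0]
    - [0.1,-0.8,0]
    - [0.12,-0.8,0]
    - [0,-0.7,0]
    - [0,-0.5,0]
    - [0,-0.17,0]
    - [0,0,0]
  turn: [0,0,0,0,0,0,0,0]

```text
t: 3.88
ee_pos: [525.2, 327.6, 288.9]
tcp_rot: [3.141, 0.001, 0.002]
contact_force: [0.0, -0.7, 0.6]
grip_width: 0.996
```

```bash
python3 - <<'E'
from h import *
s=manip.get_state(); print(s['ee_pos'],s['tcp_rot'])
c=cam('wrist'); im,D=manip.snapshot('wrist'); cv2.imwrite('pics/w1.png',im)
W=cloud(c,D); m=(D>0)&(W[...,2]>138)&(W[...,2]<152)&(im[...,0]>110)
m=cv2.morphologyEx(m.astype(np.uint8),cv2.MORPH_OPEN,np.ones((3,3)))
n,l,st,_=cv2.connectedComponentsWithStats(m); k=1+st[1:,4].argmax(); P=W[l==k]
print(st[k],np.median(P[:,2]))
xy=P[:,:2]; print(xy.min(0),xy.max(0))
for x in range(440,650,10):
    q=xy[abs(xy[:,0]-x)<5]
    if len(q): print(x,q[:,1].min().round(1),q[:,1].max().round(1),((q[:,1].min()+q[:,1].max())/2).round(1))
for th in ['child_last','child_last_waist']:
    for r in manip.place_of('wrist',th)[:2]: print(th,r,at_z(c,*r['location'],130 if 'w' in th else 75))
E
```

```text
[525.20743301 327.64260505 288.87276404] [3.14141151e+00 5.68188058e-04 2.49468277e-03]
[ 230   75   56  157 6451] 145.5527482396288
[462.62585941 302.15788432] [626.61861338 357.62640137]
460 316.9 343.7 330.3
470 312.6 349.2 330.9
480 311.5 350.4 331.0
490 310.6 350.2 330.4
500 310.8 349.9 330.3
510 311.0 349.9 330.4
520 311.1 349.7 330.4
530 311.3 349.6 330.4
540 310.5 349.4 329.9
550 309.7 350.2 329.9
560 307.7 353.2 330.4
570 304.9 355.1 330.0
580 303.1 356.9 330.0
590 302.2 357.6 329.9
600 302.4 357.6 330.0
610 304.4 355.4 329.9
620 307.5 352.3 329.9
630 325.4 341.3 333.3
child_last {'location': [266.1, 281.5], 'confidence': 0.82} [354.0997818  317.65700714  75.        ]
child_last {'location': [262.4, 170.1], 'confidence': 0.73} [517.94220507 323.80628974  75.        ]
child_last_waist {'location': [259.5, 173.7], 'confidence': 0.7} [524.96094718 327.64558424 130.        ]
child_last_waist {'location': [267.2, 308.9], 'confidence': 0.65} [349.38044037 317.45714301 130.        ]
```

View pics/w1.png

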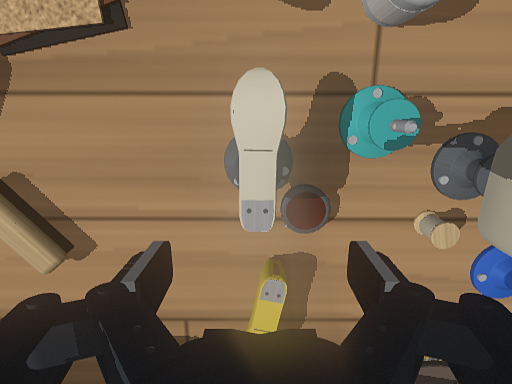

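The wrist picture shows the ivory last at (258,150) with its waist near (259,174). The yellow last is behind it at (265,310). Edge centres put the lengthwise middle at y≈330.4 and the waist at x≈525, so I'll shift 2 mm and go down.

Request:
move_arm:
  dp:
    - [0,-0.06,0.5]
    - [0,0,0.7]
    - [0,0,0.7]
    - [0,0,0.7]
    - [0,0,0.7]
    - [0,0,0.6]
    - [0,0,0.4]
    - [0,0,0.2]
  turn: [0,0,0,0,0,0,0,0]

```text
t: 4.7
ee_pos: [524.7, 326.8, 107.4]
tcp_rot: [3.14, 0.003, -0.001]
contact_force: [-0.5, 0.1, 0.0]
grip_width: 0.997
```

Request:
move_arm:
  dp:
    - [0,0,0.05]
    - [0,0,0]
  turn: [0,0]

```text
t: 4.87
ee_pos: [525.9, 328.2, 107.8]
tcp_rot: [3.142, -0.0, -0.001]
contact_force: [0.3, 0.1, 0.9]
grip_width: 0.994
```

```bash
python3 - <<'E'
from h import *
s=manip.get_state(); print(s['ee_pos'],s['tcp_rot'],s['contact_force'])
im,D=manip.snapshot('wrist'); cv2.imwrite('pics/w2.png',im)
im,D=manip.snapshot('scene'); c=im[130:270,280:440]; cv2.imwrite('pics/s2.png',cv2.resize(c,None,fx=4,fy=4,interpolation=cv2.INTER_CUBIC))
E
```

```text
[525.87337578 328.15959714 107.79269149] [ 3.14150621e+00 -5.72980916e-06 -8.65037287e-04] [0.34411869 0.09277969 0.9383514 ]
```

View pics/w2.png

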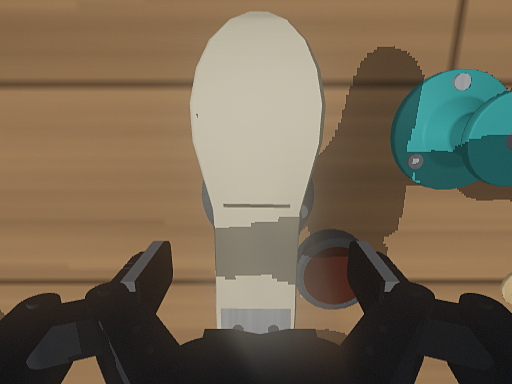

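View pics/s2.png

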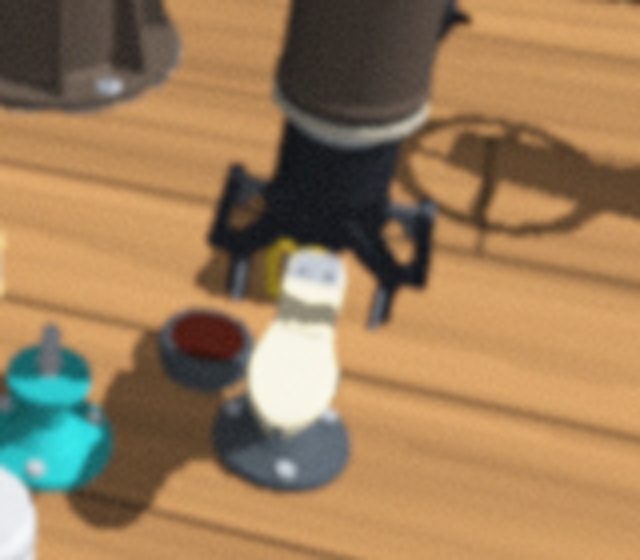

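The wrist view shows the pads at columns 170 and 348, evenly either side of the waist (216–300) and clear of it. Closing now.

Request:
move_arm:
  dp:
    - [0,0,0]
    - [0,0,0]
    - [0,0,0]
    - [0,0,0]
    - [0,0,0]
    - [0,0,0]
    - [0,0,0]
    - [0,0,0]
  turn: [0,0,0,0,0,0,0,0]
  gripper: 20

```text
t: 5.63
ee_pos: [525.9, 329.1, 108.3]
tcp_rot: [-3.141, -0.001, -0.0]
contact_force: [-1.4, -0.4, 8.1]
grip_width: 0.462
```

Request:
move_arm:
  dp:
    - [0,0,0]
    - [0,0,0]
    - [0,0,0]
    - [0,0,0]
  turn: [0,0,0,0]

```text
t: 5.97
ee_pos: [525.9, 329.1, 108.3]
tcp_rot: [-3.141, -0.001, -0.0]
contact_force: [-2.1, -0.2, 8.7]
grip_width: 0.464
```

Gripped at about 40 mm, which matches the 41 mm waist. Now a slow straight pull.

Request:
move_arm:
  dp:
    - [0,0,-0.05]
    - [0,0,-0.05]
    - [0,0,-0.05]
    - [0,0,-0.05]
    - [0,0,-0.05]
    - [0,0,-0.05]
    - [0,0,-0.05]
    - [0,0,-0.05]
  turn: [0,0,0,0,0,0,0,0]

```text
t: 6.63
ee_pos: [525.7, 328.8, 123.9]
tcp_rot: [-3.142, -0.0, -0.0]
contact_force: [0.2, 0.2, -2.5]
grip_width: 0.459
```

Request:
move_arm:
  dp:
    - [0,0,-0.05]
    - [0,0,-0.05]
    - [0,0,-0.1]
    - [0,0,-0.1]
    - [0,0,-0.1]
    - [0,0,0]
    - [0,0,0]
  turn: [0,0,0,0,0,0,0]

```text
t: 7.22
ee_pos: [525.7, 328.9, 139.9]
tcp_rot: [-3.141, -0.001, -0.0]
contact_force: [-0.1, -0.4, -2.8]
grip_width: 0.462
```

```bash
python3 - <<'E'
from h import *
s=manip.get_state(); print(s['ee_pos'],s['tcp_rot'],s['contact_force'],s['wrist_torque'],s['grip_width'])
im,D=manip.snapshot('scene'); c=im[130:270,280:440]; cv2.imwrite('pics/s3.png',cv2.resize(c,None,fx=4,fy=4,interpolation=cv2.INTER_CUBIC))
c=cam('wrist'); im,D=manip.snapshot('wrist'); cv2.imwrite('pics/w3.png',im)
W=cloud(c,D); m=(D>0)&(W[...,2]>150)&(W[...,2]<200)&(im[...,0]>110)
n,l,st,_=cv2.connectedComponentsWithStats(m.astype(np.uint8)); k=1+st[1:,4].argmax(); P=W[l==k]
A=np.c_[P[:,:2]-[525,330],np.ones(len(P))]; print('plane',np.linalg.lstsq(A,P[:,2],rcond=None)[0],P.min(0),P.max(0))
E
```

```text
[525.73795272 328.89599503 139.86412241] [-3.14131524e+00 -5.41360684e-04 -1.48454509e-04] [-0.09311963 -0.41146243 -2.76833063] [-0.00699487  0.02376934  0.0064627 ] 0.462055264727899
plane [-4.55142347e-02  1.03687986e-02  1.77781359e+02] [483.49855328 301.6941235  162.83121854] [634.21605631 357.37612862 179.8282731 ]
```

View pics/s3.png

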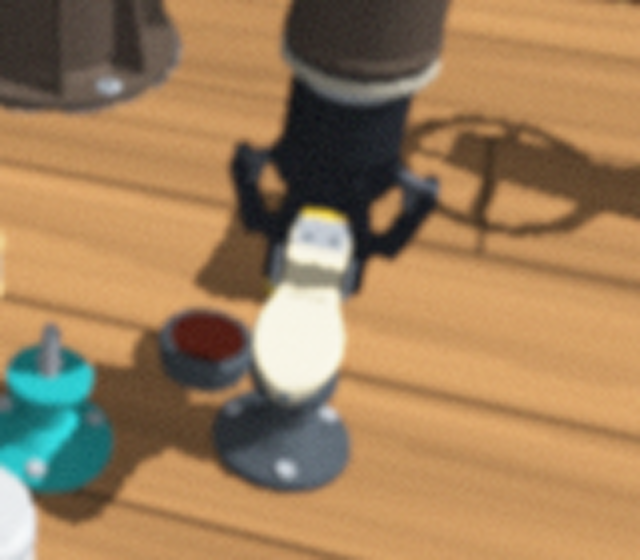

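View pics/w3.png

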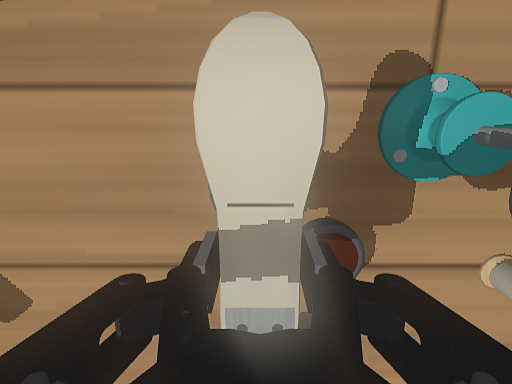

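The catch has let go: the sole rose 33 mm with the tool, and the force of −2.8 N is the last's weight. The plane fit shows a slight toe-down slope of 0.045. Pulling fully off and up.

Request:
move_arm:
  dp:
    - [0,0,-0.1]
    - [0,0,-0.2]
    - [0,0,-0.2]
    - [0,0,-0.2]
    - [0,0,-0.2]
    - [0,0,-0.2]
    - [0,0,-0.2]
    - [0,0,-0.2]
  turn: [0,0,0,0,0,0,0,0]

```text
t: 7.98
ee_pos: [525.6, 328.8, 200.5]
tcp_rot: [-3.141, -0.0, -0.0]
contact_force: [-0.1, -0.0, -2.3]
grip_width: 0.462
```

Request:
move_arm:
  dp:
    - [0,0,-0.2]
    - [0,0,-0.2]
    - [0,0,-0.2]
    - [0,0,-0.2]
    - [0,0,-0.2]
    - [0,0,-0.2]
    - [0,0,-0.1]
    - [0,0,0]
  turn: [0,0,0,0,0,0,0,0]

```text
t: 8.65
ee_pos: [526.0, 329.1, 252.7]
tcp_rot: [-3.141, -0.001, -0.0]
contact_force: [0.6, 0.2, -2.4]
grip_width: 0.461
```

```bash
cat > chk.py <<'E'
from h import *
import sys
s=manip.get_state(); print(s['t'],s['ee_pos'],s['tcp_rot'],s['contact_force'],s['wrist_torque'],s['grip_width'])
c=cam('wrist'); im,D=manip.snapshot('wrist'); cv2.imwrite(f'pics/w{sys.argv[1]}.png',im)
W=cloud(c,D); z0=s['ee_pos'][2]+38; m=(D>0)&(abs(W[...,2]-z0)<15)&(im[...,0]>110)
n,l,st,_=cv2.connectedComponentsWithStats(m.astype(np.uint8)); k=1+st[1:,4].argmax(); P=W[l==k]
P=P-np.r_[s['ee_pos'][:2],0]; print('ext',P.min(0),P.max(0))
for lim in (35,70,110):
    Q=P[P[:,0]<lim]; A=np.c_[Q[:,:2],np.ones(len(Q))]; print('plane',lim,np.linalg.lstsq(A,Q[:,2],rcond=None)[0].round(3))
im,D=manip.snapshot('scene'); cv2.imwrite(f'pics/s{sys.argv[1]}.png',im)
im,D=manip.snapshot('top'); cv2.imwrite(f'pics/t{sys.argv[1]}.png',im); np.save(f't{sys.argv[1]}.npy',D)
E
python3 chk.py 4; python3 - <<'E'
from h import *
c=cam('top'); q=[at_z(c,u,v,16) for u,v in ((337,149),(413,160),(403,238),(323,224))]; print(np.round(q),np.mean(q,0))
im=cv2.imread('pics/top0.png'); cv2.imwrite('pics/tray.png',cv2.resize(im[135:250,305:425],None,fx=5,fy=5))
E
```

```text
8.65 [526.03994921 329.08430668 252.66932538] [-3.14079902e+00 -1.34335217e-03 -1.89363170e-04] [ 0.56134442  0.2418063  -2.36881584] [ 0.02482439  0.02814999 -0.03028613] 0.4611884347712289
ext [ 12.03508318 -26.95416973 276.59729524] [108.43674136  28.45789915 293.08124923]
plane 35 [6.00000e-03 1.00000e-02 2.90151e+02]
plane 70 [-2.90000e-02  1.00000e-02  2.91219e+02]
plane 110 [-9.00000e-02  1.00000e-02  2.94049e+02]
[[ 663. -217.   16.]
 [ 632. -440.   16.]
 [ 403. -404.   16.]
 [ 443. -173.   16.]] [ 535.30958286 -308.84501231   16.        ]
```

View pics/s4.png

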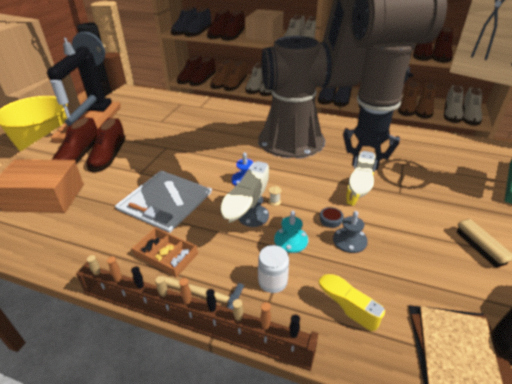

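View pics/tray.png

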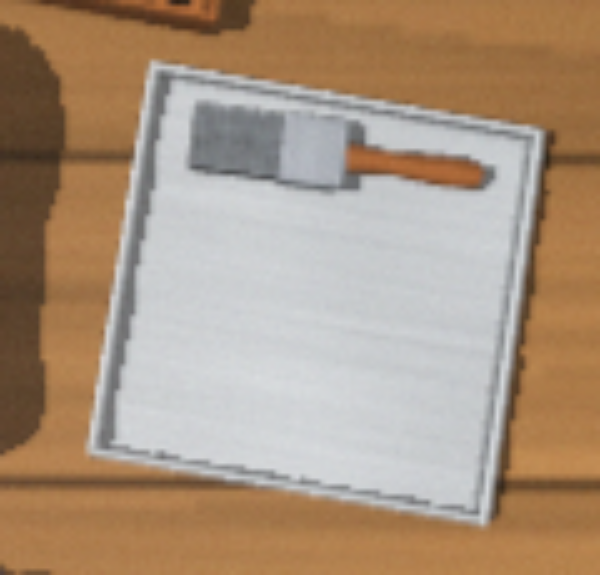

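The sole is flat at the waist, with only the toe end bevelled, so the last is level and clear of the pin (jack pin visible at (350,225)). The tray centre is near (538,−308). I'll carry at this height, which clears the adult sole by about 57 mm.

Request:
move_arm:
  dp:
    - [0,0.1,0]
    - [0,0.2,0]
    - [0.05,0.35,0]
    - [0.05,0.5,0]
    - [0.05,0.5,0]
    - [0.05,0.5,0]
    - [0.05,0.5,0]
    - [0.05,0.5,0]
  turn: [0,0,0,0,0,0,0,0]

```text
t: 9.47
ee_pos: [537.3, 200.5, 251.4]
tcp_rot: [3.141, 0.0, -0.001]
contact_force: [0.6, -0.4, -2.7]
grip_width: 0.462
```

Request:
move_arm:
  dp:
    - [0,0.5,0]
    - [0,0.5,0]
    - [0,0.5,0]
    - [0,0.5,0]
    - [0,0.5,0]
    - [0,0.5,0]
    - [0,0.5,0]
    - [0,0.5,0]
  turn: [0,0,0,0,0,0,0,0]

```text
t: 10.13
ee_pos: [536.9, 40.7, 251.5]
tcp_rot: [3.141, 0.0, -0.001]
contact_force: [-0.2, -0.8, -2.8]
grip_width: 0.463
```

Request:
move_arm:
  dp:
    - [0,0.5,0]
    - [0,0.5,0]
    - [0,0.5,0]
    - [0,0.5,0]
    - [0,0.5,0]
    - [0,0.5,0]
    - [0,0.5,0]
    - [0,0.5,0]
  turn: [0,0,0,0,0,0,0,0]

```text
t: 10.8
ee_pos: [536.5, -119.2, 251.4]
tcp_rot: [3.141, 0.0, -0.001]
contact_force: [1.0, 0.6, -2.5]
grip_width: 0.462
```

Request:
move_arm:
  dp:
    - [0,0.5,0]
    - [0,0.5,0]
    - [0,0.5,0]
    - [0,0.5,0]
    - [0,0.5,0]
    - [0,0.5,0]
    - [0,0.5,0]
    - [0,0.5,0]
  turn: [0,0,0,0,0,0,0,0]

```text
t: 11.47
ee_pos: [536.2, -279.1, 251.4]
tcp_rot: [3.142, 0.0, -0.001]
contact_force: [1.4, -0.5, -3.5]
grip_width: 0.461
```

Request:
move_arm:
  dp:
    - [0,0.35,0.1]
    - [0,0.25,0.2]
    - [0,0.13,0.4]
    - [0,0,0.4]
    - [0,0,0.4]
    - [0,0,0.4]
    - [0,0,0.4]
    - [0,0,0.3]
  turn: [0,0,0,0,0,0,0,0]

```text
t: 12.13
ee_pos: [536.4, -305.9, 145.4]
tcp_rot: [-3.14, 0.002, -0.0]
contact_force: [0.1, 0.2, -3.1]
grip_width: 0.46
```

Request:
move_arm:
  dp:
    - [0,0,0.15]
    - [0,0,0.08]
    - [0,0,0.03]
    - [0,0,0]
    - [0,0,0]
    - [0,0,0]
    - [0,0,0]
    - [0,0,0]
  turn: [0,0,0,0,0,0,0,0]

```text
t: 12.8
ee_pos: [537.7, -306.5, 137.5]
tcp_rot: [3.141, -0.001, -0.0]
contact_force: [0.5, 0.8, -3.1]
grip_width: 0.457
```

```bash
python3 chk.py 5; python3 - <<'E'
from h import *
W=cloud(cam('top'),np.load('t5.npy')); a=cv2.imread('pics/t5.png'); b=cv2.imread('pics/top0.png')
d=cv2.absdiff(a,b).max(2); cv2.imwrite('pics/cmp5.png',np.hstack([a[80:260,100:440],cv2.cvtColor(d,cv2.COLOR_GRAY2BGR)[80:260,100:440]]))
s=cv2.imread('pics/s5.png'); cv2.imwrite('pics/sc5.png',cv2.resize(s[100:240,90:280],None,fx=4,fy=4))
E
```

```text
12.8 [ 537.66272247 -306.51936473  137.52094026] [ 3.14122365e+00 -5.89312413e-04 -1.59923898e-04] [ 0.45122382  0.83957639 -3.08218717] [ 0.03842768  0.0193549  -0.01116252] 0.4574460909853982
ext [  6.72917731 -27.22639548 161.29289964] [108.38435223  28.4604982  177.28128408]
plane 35 [2.00000e-03 8.00000e-03 1.75042e+02]
plane 70 [-2.70000e-02  8.00000e-03  1.75952e+02]
plane 110 [-8.90000e-02  1.10000e-02  1.78711e+02]
```

View pics/cmp5.png

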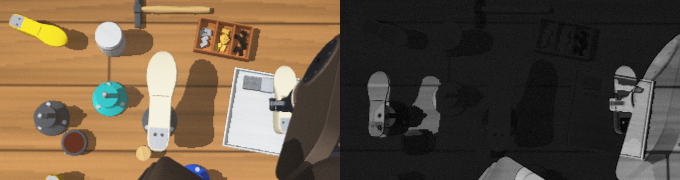

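View pics/sc5.png

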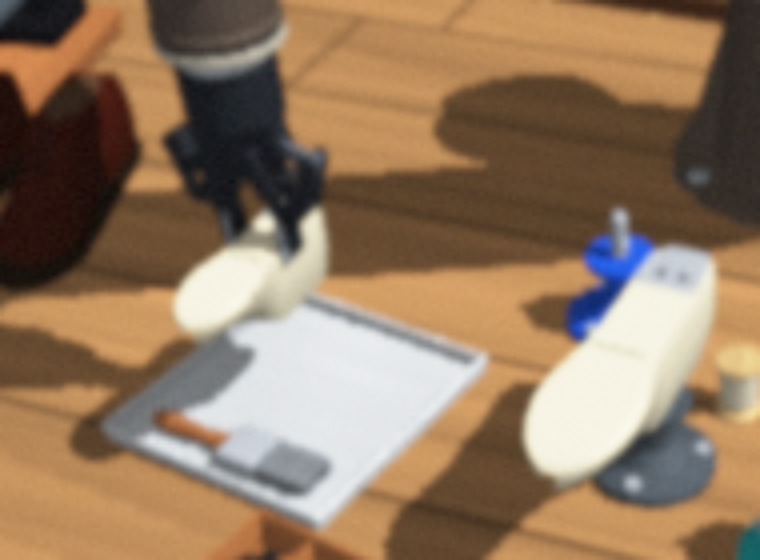

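View pics/w5.png

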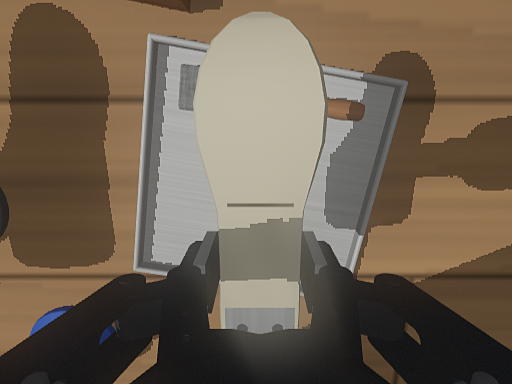

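The last hangs sole up over the tray in both views, and the difference image shows the adult last, tin, can and box unmoved. One cross-check of the tray centre from the scene camera, then hand in.

```bash
python3 - <<'E'
from h import *
c=cam('scene'); q=[at_z(c,u,v,16) for u,v in ((166,172),(211,187),(171,228),(117,204))]
print(np.round(q),np.mean(q,0), at_z(c,162,200,3))
s=manip.get_state(); print(s['t'],s['ee_pos'],abs(s['joint_velocities']).max(),s['contact_force'])
m=np.mean(q,0)
if np.hypot(*(m[:2]-s['ee_pos'][:2]))<25: manip.job_done(); print('handed in')
E
```

```text
[[ 400. -377.   16.]
 [ 429. -177.   16.]
 [ 660. -207.   16.]
 [ 618. -440.   16.]] [ 526.81942655 -300.16274789   16.        ] [ 536.56785061 -315.64842359    3.        ]
12.95 [ 537.50071046 -306.43438625  137.24184345] 0.002413710472874104 [ 0.07820506 -0.27830341 -2.87377003]
the job is handed in; nothing more can be done
handed in
```

I pulled the ivory child's last straight up off jack_a and carried it over the adult's last. I handed the job in at 12.95 s with the last still held sole up over the tray. `job_done` gives no verdict, so the outcome rests on these last checks.

- **Grip:** the fingers held at about 39 mm (waist given as 41 mm), with about 2.9 N hanging from them, the last's weight. The arm was still.
- **Position:** the waist was at about (537, −306) mm. The four estimates of the tray's middle came within about 13 mm of that, against the 50 mm allowed. They were (535, −309), (546, −304), (527, −300) and (537, −316).
- **Height:** the sole was at about z = 175 mm, which puts the cone face about 102 mm above the tray floor.
- **Level:** the sole was level to about 0.01 rad at the waist. Fitting the whole sole gave a slope of up to 0.09 rad. The fit was flat at the waist and sloped only as the toe end was included, so I put it down to the toe's shape.
- **Other things:** comparing the top view before and after showed no shift of the adult's last, tin, can or tip box. I did not check the spool the same way. The brush was partly hidden from above, but still lay in the tray in the scene view.

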